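# Hang the amber splash screen on its hinge stand

### The job

Light-sensitive sample on the stirrer: take the amber (orange-framed) screen out of the black draining rack and hang it on the hinge stand, with both of its eyes fully down on the two red pins, then let go. Leave the blue screen standing in the rack.

Things in the scene. Friction and masses are not known exactly. Their poses are not given: they have to be found in the camera images.
- amber_tab (a point): Centre of the amber screen's grip tab (12 mm thick along x, 40 wide along y, 45 high). Screen: orange frame, amber pane, 0.2-0.3 kg, loose, upright in a rack slot; 130 mm wide along its y, 10 thick along x, 150 high, z up. This point is 25 mm above the panel's top edge, 175 above its underside, at mid width. Two steel eyes stick out at its +y edge.
- amber_eye_top (a point): Centre of the underside of the amber screen's upper eye (knuckle): a steel ring, upright bore 28 mm, outside 38 mm, 14 mm high. It lies 90 mm along the screen's +y from the tab point and 45 mm below it. Axes as the screen's.
- amber_eye_low (a point): The same for its lower eye, 110 mm straight below the upper one (155 mm below the tab point). The upper pin's seat covers the lower pin, so bring the eyes in level from the stand's -y side, raised 36 to 84 mm above their final place, then lower them.
- pin_top (a point): Foot of the fixed hinge stand's upper red pin, where the eye comes to rest, 155 mm above the table. Pin 34 mm high, 22 thick for the lowest 14, tapering to a 6 mm tip, on a dark round seat 38 wide, 10 thick. Steel post (22 thick, 172 high) 58 mm along +y of the pins. z up. The -y side is free: the hung screen reaches out that way and may swing to any angle.
- pin_low (a point): Foot of the lower red pin, same shape, 110 mm straight below the upper one (45 mm above the table). Axes as for the upper one. The stand's grey base plate, 12 mm high, 130 mm along x, reaches from 15 to 115 mm along +y of the pins.
- blue_tab (a point): Centre of the blue screen's grip tab: same shape, blue with clear pane, in the other slot of the rack; not to be used. Black fixed rack: parallel slots 110 mm apart, floor 8 mm above the table, ribs up to 44 mm: lift a screen straight up 40 mm or more to leave it. Loose labware about: a flat dish 15 mm high between rack and stand, glassware behind.

How it is judged:
By the outcome, as a careful person would: the job done as asked, in the order asked, and still so for the second after the job is handed in, with the robot touching nothing.
It also fails if it takes over 45 s, if anything falls off the work surface, if the arm or the gripper's body presses on something with over 40 N, if the wrist force passes 120 N, or if a joint passes its speed limit or range.

### The arm

A 6-joint arm with a two-finger parallel gripper is mounted at the origin on the work surface. World frame = base frame: x ahead of the robot, y to its left, z up, the work surface at z = 0. Lengths are in m, angles in rad, forces in N, time in s.
With the tool pointing down it reaches from about 0.375 to 0.975 m from the base axis. Payload 3.8 kg.
Tool frame: the origin (TCP) lies at the very end of the fingers, on their centre line; the grasp point (between the pads) lies 19 mm behind it (bot.grip_depth is the distance from the TCP to the grasp point, in m); z points along the fingers, y is the direction in which the jaws open and shut (so a half turn about z gives the same grasp; the last joint's range is limited). The gripper opens to 85 mm and grips with 20 to 120 N. Pads are 22 mm wide; open, the fingers measure 114 mm over their backs; the gripper's body (76 mm by 85 mm) begins 54 mm behind the grasp point. The pads swing forward as they close: fully open they stand 13 mm farther back than shut.
Start: joints at [1.24, 0.264, 1.604, -0, 1.274, -0.037], TCP at [0.195, 0.646, 0.231] pointing down, gripper open.
Joint ranges: [-2.63, 2.63], [-0.94, 2.18], [0.31, 2.57], [-1.31, 4.45], [0, 2.66], [-2.55, 2.55]. Speed limits (rad/s): [2.57, 2.57, 3.14, 3.14, 3.14, 3.14].

### API

Orientations are given as a rotation vector (axis times angle).
In Python, from workcell import bot, cams, job gives the robot as it stands.
- The arm moves only by the tool apply_moves, never from a script. Its argument "targets" is a list of rows, each an object of numbers: "dx", "dy", "dz": the shift along the tool's x, y, z in units of 30 mm (1.0 is 30 mm); "wx", "wy", "wz": the turn, a rotation vector about the tool's x, y, z in units of 6 degrees (1.0 is 6 degrees); "jaw": the opening, from 0 (shut) to 1 (fully open). In form: [{"dx": .., "dy": .., "dz": .., "wx": .., "wy": .., "wz": .., "jaw": ..}, ...]. A call has 1 to 5 rows; each row shifts and turns the commanded pose from where the row before left it, along the tool's axes as they then stand; what a row does not reach is not made up. A row lasts 1/10 s, in which the tool goes at most 50 mm and 8.59 degrees, less where a joint would pass 70% of its speed; a pose out of reach is approached as far as the arm can. A call is refused whole if a number of a shift passes 1 or a number of a turn 1, either way. A call with a gripper value outside its range is refused whole. The fingers move at their own pace and stop on an object; "newtons" is the grip in N (left out, the last holds). Time passes only in rows, so rows that do not move let the fingers close. It gives the time, the measured TCP pose, the force and the opening at its end, in the units of the state.
- bot.read_state(): the state, without advancing time (a new reading comes with each control period).
- cams.read_camera(name): name is "side" or "top"; returns a dict with "color" (384x512x3 uint8, red, green, blue), "range_z" (384x512 float32, m along the optical axis (not along the pixel's ray), 0 where there is no reading), "fx", "fy", "cx", "cy" (pixels), "eye" and "rotation" of the camera in the world. Camera axes: x right, y down, z forward; pixel columns grow to the right and rows downward; lengths in m; the calibration is good to about 2 mm. A picture is of the moment at which its call begins.
- job.finish_job(): hands the job in, once; it reports no verdict.
The state is a dict: "time": time; "q": joint angles; "joint_vel": joint speeds; "joint_torque": joint torques, N m; "tool_pos": TCP position; "tcp_rot": TCP orientation; "wrist_force": force on the tool from outside, world axes, zero at the start; "torque": the same for the moment, N m; "width": opening from 0.0 (shut) to 1.0 (fully open).
Only numpy, scipy, OpenCV 4.12 (cv2) and the standard library are available. Lean on these libraries where they do the work, as an engineer would, in place of code of your own. Each camera call takes 0.05 s, during which the arm holds its last target.

## Working session

There is one attempt and no reset: what is moved stays moved. The work goes in short steps, Python scripts to look and compute and a tool call to move; the robot and the scene stay as the last step left them, time stands still between calls to the robot, and variables do not carry over. Pictures are saved under pics/ and viewed, and the job is handed in when it is done.

Besides the shell and the picture viewer there is one more tool, called after "Emit:" as name([rows], argument=value, ...), one row to a line, values as JSON. apply_moves: Moves the arm, as the interface text tells. Its arguments: {"type":"object","properties":{"targets":{"type":"array"},"newtons":{"type":"number"}},"required":["targets"]}

```bash
mkdir -p pics
cat > h.py <<'E'
import numpy as np,cv2
from workcell import bot,cams,job
from scipy.spatial.transform import Rotation as R
def snap(n,f):
    d=cams.read_camera(n); cv2.imwrite('pics/'+f+'.png',d['color'][:,:,::-1]); np.savez('pics/'+f+'.npz',**d); return d
def load(f): return dict(np.load('pics/'+f+'.npz'))
def pts(d):
    z=d['range_z'];v,u=np.mgrid[:z.shape[0],:z.shape[1]]
    p=np.stack([(u-d['cx'])/d['fx']*z,(v-d['cy'])/d['fy']*z,z],-1)
    P=p@np.array(d['rotation']).T+d['eye']; P[z==0]=np.nan; return P
E
python3 - <<'E'
from h import *
for n in('top','side'):
    d=snap(n,n+'0'); print(n,d['eye'],d['rotation'],d['fx'])
s=bot.read_state();print(s['tool_pos'],s['tcp_rot'],s['time'],R.from_rotvec(s['tcp_rot']).as_matrix().round(3))
E
```

```text
top [0.390436   0.01893223 1.38186094] [-2.17225183  2.17163677 -0.10240492] 468.8009635500477
side [0.26960677 0.55666745 0.55938364] [-0.61231523  2.55541759 -1.33798017] 346.7802476506081
[0.19527099 0.64543761 0.23004918] [-0.45981285 -3.10739276  0.0032316 ] 0.1 [[-0.957  0.29  -0.001]
 [ 0.29   0.957 -0.002]
 [ 0.    -0.002 -1.   ]]
```

```bash
sed -i "s/p@np.array(d\['rotation'\]).T/p@R.from_rotvec(d['rotation']).as_matrix().T/" h.py; echo ok
```

```text
ok
```

View pics/top0.png

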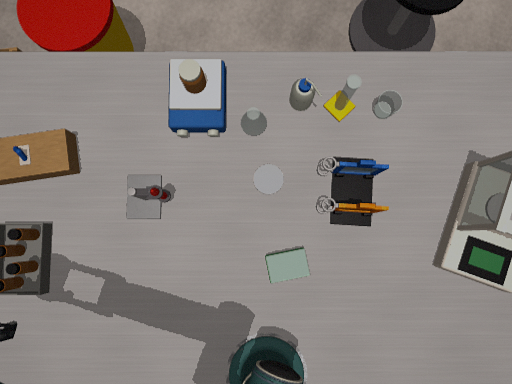

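View pics/side0.png

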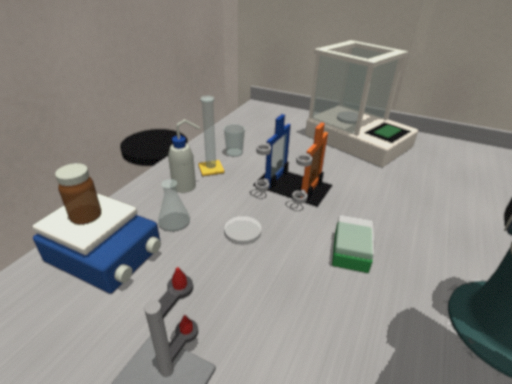

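Run:
```python
from h import *
d=load('top0');P=pts(d)
c=d['color']
for (u,v) in [(256,192),(100,240),(43,258),(20,240),(154,190),(164,196),(133,192),(268,180),(380,208),(340,207),(326,205)]:
    print(u,v,P[v,u].round(3))
b=c[90:270,120:420][:,:,::-1]
cv2.imwrite('pics/t1.png',cv2.resize(b[60:150,0:70],None,fx=7,fy=6,interpolation=cv2.INTER_CUBIC))
cv2.imwrite('pics/t2.png',cv2.resize(b[50:140,180:290],None,fx=7,fy=6,interpolation=cv2.INTER_CUBIC))
d=load('side0');c=d['color'][:,:,::-1]
cv2.imwrite('pics/s1.png',cv2.resize(c[100:220,240:350],None,fx=5,fy=5,interpolation=cv2.INTER_CUBIC))
cv2.imwrite('pics/s2.png',cv2.resize(c[254:384,120:230],None,fx=4.5,fy=4.5,interpolation=cv2.INTER_CUBIC))
```

```text
256 192 [ 0.522  0.028 -0.003]
100 240 [0.38  0.485 0.002]
43 258 [0.33  0.631 0.044]
20 240 [0.38  0.716 0.01 ]
154 190 [0.51  0.29  0.182]
164 196 [0.504 0.287 0.069]
133 192 [0.505 0.346 0.173]
268 180 [ 0.556 -0.007  0.012]
380 208 [ 0.465 -0.297  0.156]
340 207 [ 0.469 -0.196  0.135]
326 205 [ 0.484 -0.179 -0.002]
```

View pics/t1.png

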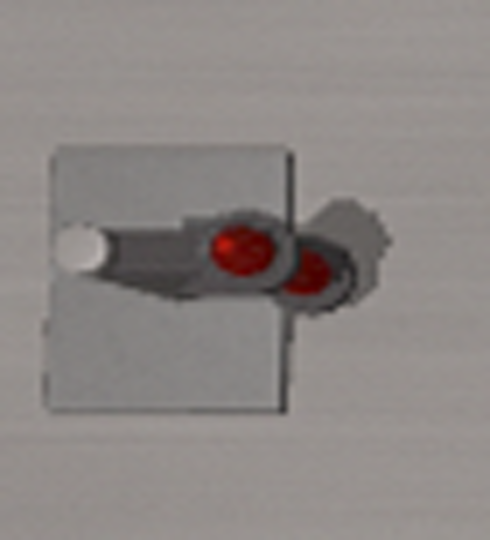

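View pics/t2.png

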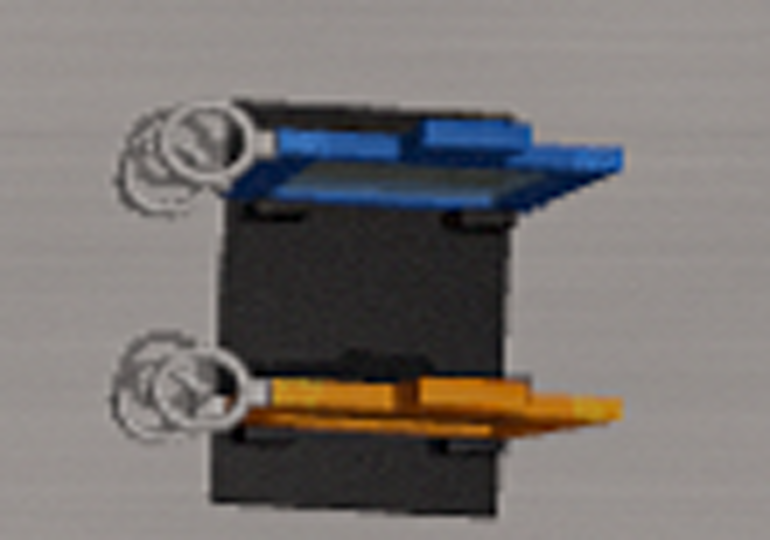

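View pics/s1.png

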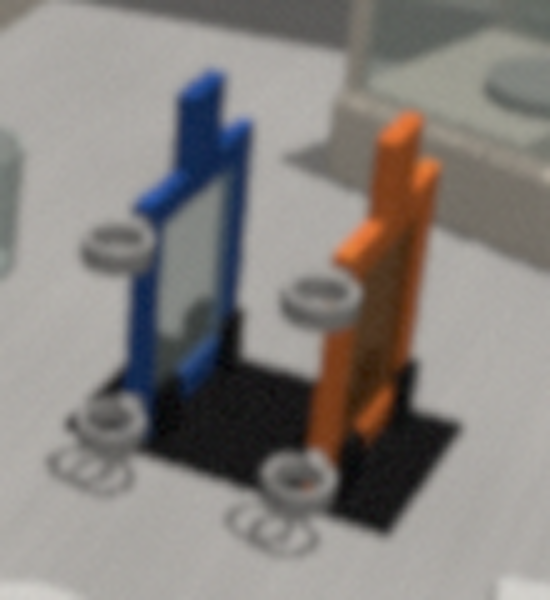

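View pics/s2.png

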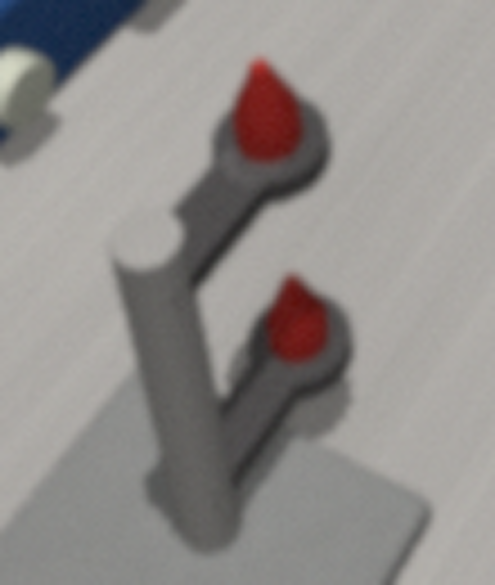

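```bash
cat >> h.py <<'E'
def ray(d,u,v,z):
    p=R.from_rotvec(d['rotation']).apply([(u-d['cx'])/d['fx'],(v-d['cy'])/d['fy'],1]); e=np.array(d['eye'])
    return e+p*(z-e[2])/p[2]
def masks(d):
    c=d['color'].astype(int);r,g,b=c[...,0],c[...,1],c[...,2]
    return dict(red=(r>100)&(g<70)&(b<70),orange=(r>120)&(g>50)&(b<r*0.35)&(g>r*0.35),blue=(b>110)&(r<70))
E
python3 - <<'E'
from h import *
for n in('top0','side0'):
    d=load(n);P=pts(d);m=masks(d)
    box=(P[...,0]>.3)&(P[...,0]<.7)&(P[...,1]<.4)&(P[...,1]>-.4)
    red=m['red']&box
    if n=='top0':print('n',d['fx'],d['cx'],d['cy'])
    for lo,hi in((.04,.09),(.145,.2)):
        k=red&(P[...,2]>lo)&(P[...,2]<hi); q=P[k]; vv,uu=np.nonzero(k);print(n,'red',k.sum(),q.mean(0).round(4),q.min(0).round(3),q.max(0).round(3),uu.mean(),vv.mean(),vv.min())
    for col,yy in(('orange',0),('blue',0)):
        k=m[col]&box&(P[...,2]>.192); q=P[k]; print(n,col,'tab',k.sum(),q.mean(0).round(4),np.percentile(q,[3,97],axis=0).round(3))
        k=m[col]&box&(P[...,2]>.14)&(P[...,2]<.172); q=P[k]; print('edge',k.sum(),q.mean(0).round(4),np.percentile(q,[3,97],axis=0).round(3)); 
        if len(q)>5: pc=np.polyfit(q[:,1],q[:,0],1);print('slope',pc)
d=load('top0')
# ring (t2 crop) outer extents amber: x 152..250,y 345..433 ; blue 160..256, 97..187
for nm,(x,y) in dict(amber=(201,389),ambL=(160,388),blue=(208,143)).items():
    print(nm,ray(d,300+x/7-.5,140+y/6-.5,.152 if nm!='ambL' else .042).round(4))
print('tab',ray(d,300+473/7-.5,140+392/6-.5,.2055).round(4))
for x,y,z in((242,250,.17),(308,272,.06),(80,249,.172)):print('pin/post',ray(d,120+x/7-.5,150+y/6-.5,z).round(4))
d=load('side0')
for x,y,z in((259,62,.189),(293,278,.079)):print('tip side',ray(d,120+x/4.5-.5,254+y/4.5-.5,z).round(4))
for x,y,z in((321,293,.152),(299,470,.042)):print('eye side',ray(d,240+x/5-.5,100+y/5-.5,z).round(4))
E
```

```text
n 468.8009635500477 258.6145777640387 191.77083350498992
top0 red 8 [ 0.4649 -0.2615  0.0659] [ 0.461 -0.314  0.041] [ 0.469 -0.204  0.09 ] 359.0 210.0 208
top0 red 20 [0.4892 0.0486 0.1811] [ 0.464 -0.266  0.16 ] [0.512 0.297 0.19 ] 247.2 198.0 189
top0 orange tab 72 [ 0.4696 -0.2521  0.2032] [[ 0.465 -0.27   0.198]
 [ 0.475 -0.235  0.208]]
edge 122 [ 0.4695 -0.2471  0.1574] [[ 0.462 -0.315  0.148]
 [ 0.478 -0.191  0.163]]
slope [0.07223005 0.48735098]
top0 blue tab 63 [ 0.5796 -0.2578  0.2033] [[ 0.574 -0.275  0.2  ]
 [ 0.585 -0.24   0.206]]
edge 112 [ 0.5796 -0.2514  0.158 ] [[ 0.573 -0.318  0.153]
 [ 0.587 -0.196  0.163]]
slope [0.07032254 0.5972515 ]
side0 red 161 [0.4834 0.0086 0.0647] [ 0.461 -0.301  0.042] [0.51  0.305 0.089] 255.88819875776397 241.98136645962734 158
side0 red 317 [0.4878 0.0707 0.1723] [ 0.461 -0.297  0.146] [0.515 0.305 0.198] 237.54889589905363 219.47318611987382 128
side0 orange tab 42 [ 0.4675 -0.2425  0.1993] [[ 0.464 -0.262  0.194]
 [ 0.473 -0.231  0.202]]
edge 94 [ 0.4666 -0.2431  0.1581] [[ 0.461 -0.307  0.149]
 [ 0.473 -0.19   0.171]]
slope [0.06386085 0.48211879]
side0 blue tab 16 [ 0.5772 -0.2526  0.2014] [[ 0.573 -0.27   0.201]
 [ 0.581 -0.237  0.203]]
edge 35 [ 0.5787 -0.2454  0.1574] [[ 0.572 -0.31   0.156]
 [ 0.584 -0.194  0.166]]
slope [0.07279715 0.59659752]
amber [ 0.475  -0.1625  0.152 ]
ambL [ 0.483 -0.162  0.042]
blue [ 0.5839 -0.1667  0.152 ]
tab [ 0.4701 -0.2523  0.2055]
pin/post [0.5079 0.292  0.17  ]
pin/post [0.5082 0.2898 0.06  ]
pin/post [0.5082 0.3516 0.172 ]
tip side [0.5091 0.2933 0.189 ]
tip side [0.5082 0.2931 0.079 ]
eye side [ 0.4739 -0.159   0.152 ]
eye side [ 0.4764 -0.167   0.042 ]
```

```bash
cat >> h.py <<'E'
def rows(path,n):
    """path: fn s->(x,y,z,theta) ; print n rows in tool units starting at measured pose"""
    s=bot.read_state();p=np.array(s['tool_pos']);M=R.from_rotvec(s['tcp_rot'])
    for i in range(1,n+1):
        x,y,z,th=path(i/n)
        Mt=R.from_matrix(np.array([[-np.sin(th),np.cos(th),0],[np.cos(th),np.sin(th),0],[0,0,-1]]).T)
        d=M.inv().apply(np.array([x,y,z])-p)/.03; w=np.degrees((M.inv()*Mt).as_rotvec())/6
        d=d.round(2);w=w.round(2);p=p+M.apply(d*.03);M=M*R.from_rotvec(np.radians(w*6))
        print(i,dict(zip(('dx','dy','dz','wx','wy','wz'),map(float,np.r_[d,w]))))
    print('end',p.round(4))
E
python3 - <<'E'
from h import *
def f(s):
    a=np.arctan2(.646,.195);b=np.arctan2(-.252,.470)
    t=a+(b-a)*s; r=.675+(.533-.675)*s
    return r*np.cos(t),r*np.sin(t),.23+min(.04,s*.2),1.277+(-.07-1.277)*s
rows(f,38)
E
```

```text
1 {'dx': -1.03, 'dy': -0.13, 'dz': -0.17, 'wx': -0.02, 'wy': -0.0, 'wz': 0.34}
2 {'dx': -1.03, 'dy': -0.16, 'dz': -0.18, 'wx': 0.0, 'wy': -0.0, 'wz': 0.34}
3 {'dx': -1.03, 'dy': -0.17, 'dz': -0.17, 'wx': 0.0, 'wy': -0.0, 'wz': 0.34}
4 {'dx': -1.02, 'dy': -0.18, 'dz': -0.18, 'wx': 0.0, 'wy': -0.0, 'wz': 0.33}
5 {'dx': -1.01, 'dy': -0.19, 'dz': -0.18, 'wx': 0.0, 'wy': -0.0, 'wz': 0.34}
6 {'dx': -1.0, 'dy': -0.2, 'dz': -0.17, 'wx': 0.0, 'wy': -0.0, 'wz': 0.34}
7 {'dx': -1.0, 'dy': -0.22, 'dz': -0.18, 'wx': 0.0, 'wy': -0.0, 'wz': 0.34}
8 {'dx': -0.98, 'dy': -0.22, 'dz': -0.1, 'wx': 0.0, 'wy': -0.0, 'wz': 0.34}
9 {'dx': -0.98, 'dy': -0.24, 'dz': -0.0, 'wx': -0.0, 'wy': -0.0, 'wz': 0.34}
10 {'dx': -0.97, 'dy': -0.24, 'dz': -0.0, 'wx': -0.0, 'wy': -0.0, 'wz': 0.33}
11 {'dx': -0.96, 'dy': -0.26, 'dz': -0.0, 'wx': -0.0, 'wy': -0.0, 'wz': 0.34}
12 {'dx': -0.96, 'dy': -0.26, 'dz': -0.0, 'wx': -0.0, 'wy': -0.0, 'wz': 0.34}
13 {'dx': -0.94, 'dy': -0.28, 'dz': -0.0, 'wx': -0.0, 'wy': -0.0, 'wz': 0.34}
14 {'dx': -0.94, 'dy': -0.28, 'dz': -0.0, 'wx': -0.0, 'wy': -0.0, 'wz': 0.34}
15 {'dx': -0.92, 'd
[... 1175 characters left out ...]
'dz': -0.0, 'wx': -0.0, 'wy': -0.0, 'wz': 0.33}
31 {'dx': -0.77, 'dy': -0.42, 'dz': -0.0, 'wx': -0.0, 'wy': -0.0, 'wz': 0.34}
32 {'dx': -0.76, 'dy': -0.43, 'dz': -0.0, 'wx': -0.0, 'wy': -0.0, 'wz': 0.34}
33 {'dx': -0.76, 'dy': -0.43, 'dz': -0.0, 'wx': -0.0, 'wy': -0.0, 'wz': 0.34}
34 {'dx': -0.74, 'dy': -0.44, 'dz': -0.0, 'wx': -0.0, 'wy': -0.0, 'wz': 0.34}
35 {'dx': -0.73, 'dy': -0.45, 'dz': -0.0, 'wx': -0.0, 'wy': -0.0, 'wz': 0.34}
36 {'dx': -0.72, 'dy': -0.45, 'dz': -0.0, 'wx': -0.0, 'wy': -0.0, 'wz': 0.34}
37 {'dx': -0.71, 'dy': -0.45, 'dz': -0.0, 'wx': -0.0, 'wy': -0.0, 'wz': 0.33}
38 {'dx': -0.7, 'dy': -0.47, 'dz': -0.0, 'wx': -0.0, 'wy': -0.0, 'wz': 0.34}
end [ 0.4697 -0.2517  0.2699]
```

Emit:
apply_moves([
  {"dx": -1, "dy": -0.15, "dz": -0.3, "wz": 0.34, "jaw": 1},
  {"dx": -1, "dy": -0.16, "dz": -0.3, "wz": 0.34, "jaw": 1},
  {"dx": -1, "dy": -0.17, "dz": -0.3, "wz": 0.34, "jaw": 1},
  {"dx": -1, "dy": -0.18, "dz": -0.3, "wz": 0.34, "jaw": 1},
  {"dx": -1, "dy": -0.19, "dz": -0.2, "wz": 0.34, "jaw": 1},
])

```text
invalid input at $.targets[0]: expected keys dx, dy, dz, wx, wy, wz, jaw
```

Emit:
apply_moves([
  {"dx": -1, "dy": -0.2, "wz": 0.34, "jaw": 1},
  {"dx": -1, "dy": -0.22, "wz": 0.34, "jaw": 1},
  {"dx": -1, "dy": -0.22, "wz": 0.34, "jaw": 1},
  {"dx": -1, "dy": -0.24, "wz": 0.34, "jaw": 1},
  {"dx": -0.98, "dy": -0.24, "wz": 0.34, "jaw": 1},
])

```text
invalid input at $.targets[0]: expected keys dx, dy, dz, wx, wy, wz, jaw
```

Emit:
apply_moves([
  {"dx": -0.97, "dy": -0.26, "wz": 0.34, "jaw": 1},
  {"dx": -0.96, "dy": -0.26, "wz": 0.34, "jaw": 1},
  {"dx": -0.95, "dy": -0.28, "wz": 0.34, "jaw": 1},
  {"dx": -0.94, "dy": -0.28, "wz": 0.34, "jaw": 1},
  {"dx": -0.93, "dy": -0.3, "wz": 0.34, "jaw": 1},
])

```text
invalid input at $.targets[0]: expected keys dx, dy, dz, wx, wy, wz, jaw
```

Emit:
apply_moves([
  {"dx": -0.92, "dy": -0.3, "wz": 0.34, "jaw": 1},
  {"dx": -0.91, "dy": -0.31, "wz": 0.34, "jaw": 1},
  {"dx": -0.9, "dy": -0.32, "wz": 0.34, "jaw": 1},
  {"dx": -0.89, "dy": -0.33, "wz": 0.34, "jaw": 1},
  {"dx": -0.88, "dy": -0.34, "wz": 0.34, "jaw": 1},
])

```text
invalid input at $.targets[0]: expected keys dx, dy, dz, wx, wy, wz, jaw
```

Emit:
apply_moves([
  {"dx": -0.87, "dy": -0.35, "wz": 0.34, "jaw": 1},
  {"dx": -0.86, "dy": -0.35, "wz": 0.34, "jaw": 1},
  {"dx": -0.85, "dy": -0.36, "wz": 0.34, "jaw": 1},
  {"dx": -0.84, "dy": -0.37, "wz": 0.34, "jaw": 1},
  {"dx": -0.83, "dy": -0.38, "wz": 0.34, "jaw": 1},
])

```text
invalid input at $.targets[0]: expected keys dx, dy, dz, wx, wy, wz, jaw
```

Emit:
apply_moves([
  {"dx": -0.83, "dy": -0.39, "wz": 0.34, "jaw": 1},
  {"dx": -0.81, "dy": -0.39, "wz": 0.34, "jaw": 1},
  {"dx": -0.8, "dy": -0.4, "wz": 0.34, "jaw": 1},
  {"dx": -0.8, "dy": -0.41, "wz": 0.34, "jaw": 1},
  {"dx": -0.78, "dy": -0.41, "wz": 0.34, "jaw": 1},
])

```text
invalid input at $.targets[0]: expected keys dx, dy, dz, wx, wy, wz, jaw
```

Run:
```python
from h import *
s=bot.read_state();p=np.array(s['tool_pos']);M=R.from_rotvec(s['tcp_rot']).as_matrix();th=np.arctan2(M[1,1],M[0,1])
print(p,th,s['time'],s['wrist_force'])
g=np.array([.4698,-.252,.262,-.07]);a=np.r_[p,th]
rows(lambda t:a+(g-a)*t,9)
```

```text
[0.19527099 0.64543761 0.23004918] 1.2769808046523698 0.1 [ 0.32735783 -0.60164252  0.20557402]
1 {'dx': -1.94, 'dy': -2.89, 'dz': -0.11, 'wx': -0.02, 'wy': 0.0, 'wz': 1.43}
2 {'dx': -2.34, 'dy': -2.56, 'dz': -0.12, 'wx': 0.0, 'wy': 0.0, 'wz': 1.43}
3 {'dx': -2.7, 'dy': -2.19, 'dz': -0.12, 'wx': 0.0, 'wy': 0.0, 'wz': 1.43}
4 {'dx': -3.0, 'dy': -1.76, 'dz': -0.12, 'wx': 0.0, 'wy': 0.0, 'wz': 1.43}
5 {'dx': -3.23, 'dy': -1.29, 'dz': -0.11, 'wx': 0.0, 'wy': 0.0, 'wz': 1.43}
6 {'dx': -3.38, 'dy': -0.8, 'dz': -0.12, 'wx': 0.0, 'wy': 0.0, 'wz': 1.43}
7 {'dx': -3.46, 'dy': -0.28, 'dz': -0.12, 'wx': 0.0, 'wy': 0.0, 'wz': 1.42}
8 {'dx': -3.47, 'dy': 0.23, 'dz': -0.12, 'wx': 0.0, 'wy': 0.0, 'wz': 1.43}
9 {'dx': -3.4, 'dy': 0.75, 'dz': -0.12, 'wx': 0.0, 'wy': 0.0, 'wz': 1.43}
end [ 0.4699 -0.2521  0.2621]
```

All keys are needed; I resend with them, one call first to check the behaviour.

Emit:
apply_moves([
  {"dx": -1, "dy": -0.15, "dz": -0.3, "wx": 0, "wy": 0, "wz": 0.34, "jaw": 1},
  {"dx": -1, "dy": -0.16, "dz": -0.3, "wx": 0, "wy": 0, "wz": 0.34, "jaw": 1},
  {"dx": -1, "dy": -0.17, "dz": -0.3, "wx": 0, "wy": 0, "wz": 0.34, "jaw": 1},
  {"dx": -1, "dy": -0.18, "dz": -0.3, "wx": 0, "wy": 0, "wz": 0.34, "jaw": 1},
  {"dx": -1, "dy": -0.19, "dz": -0.2, "wx": 0, "wy": 0, "wz": 0.34, "jaw": 1},
])

```text
time: 0.6
tool_pos: [0.3272, 0.5682, 0.2734]
tcp_rot: [-0.736, -3.054, 0.0]
wrist_force: [0.4, 0.4, 0.5]
width: 1.001
```

Emit:
apply_moves([
  {"dx": -1, "dy": -0.2, "dz": 0, "wx": 0, "wy": 0, "wz": 0.34, "jaw": 1},
  {"dx": -1, "dy": -0.22, "dz": 0, "wx": 0, "wy": 0, "wz": 0.34, "jaw": 1},
  {"dx": -1, "dy": -0.22, "dz": 0, "wx": 0, "wy": 0, "wz": 0.34, "jaw": 1},
  {"dx": -1, "dy": -0.24, "dz": 0, "wx": 0, "wy": 0, "wz": 0.34, "jaw": 1},
  {"dx": -0.98, "dy": -0.24, "dz": 0, "wx": 0, "wy": 0, "wz": 0.34, "jaw": 1},
])

```text
time: 1.1
tool_pos: [0.4372, 0.4619, 0.2725]
tcp_rot: [-1.005, -2.976, 0.002]
wrist_force: [1.0, 0.0, -0.4]
width: 0.998
```

Emit:
apply_moves([
  {"dx": -0.97, "dy": -0.26, "dz": 0, "wx": 0, "wy": 0, "wz": 0.34, "jaw": 1},
  {"dx": -0.96, "dy": -0.26, "dz": 0, "wx": 0, "wy": 0, "wz": 0.34, "jaw": 1},
  {"dx": -0.95, "dy": -0.28, "dz": 0, "wx": 0, "wy": 0, "wz": 0.34, "jaw": 1},
  {"dx": -0.94, "dy": -0.28, "dz": 0, "wx": 0, "wy": 0, "wz": 0.34, "jaw": 1},
  {"dx": -0.93, "dy": -0.3, "dz": 0, "wx": 0, "wy": 0, "wz": 0.34, "jaw": 1},
])

```text
time: 1.6
tool_pos: [0.5165, 0.337, 0.2726]
tcp_rot: [-1.265, -2.875, 0.001]
wrist_force: [0.6, 0.1, -0.6]
width: 1.0
```

Emit:
apply_moves([
  {"dx": -0.92, "dy": -0.3, "dz": 0, "wx": 0, "wy": 0, "wz": 0.34, "jaw": 1},
  {"dx": -0.91, "dy": -0.31, "dz": 0, "wx": 0, "wy": 0, "wz": 0.34, "jaw": 1},
  {"dx": -0.9, "dy": -0.32, "dz": 0, "wx": 0, "wy": 0, "wz": 0.34, "jaw": 1},
  {"dx": -0.89, "dy": -0.33, "dz": 0, "wx": 0, "wy": 0, "wz": 0.34, "jaw": 1},
  {"dx": -0.88, "dy": -0.34, "dz": 0, "wx": 0, "wy": 0, "wz": 0.34, "jaw": 1},
])

```text
time: 2.1
tool_pos: [0.5625, 0.2018, 0.2726]
tcp_rot: [-1.516, -2.751, 0.001]
wrist_force: [0.0, -0.2, -0.1]
width: 1.002
```

Emit:
apply_moves([
  {"dx": -0.87, "dy": -0.35, "dz": 0, "wx": 0, "wy": 0, "wz": 0.34, "jaw": 1},
  {"dx": -0.86, "dy": -0.35, "dz": 0, "wx": 0, "wy": 0, "wz": 0.34, "jaw": 1},
  {"dx": -0.85, "dy": -0.36, "dz": 0, "wx": 0, "wy": 0, "wz": 0.34, "jaw": 1},
  {"dx": -0.84, "dy": -0.37, "dz": 0, "wx": 0, "wy": 0, "wz": 0.34, "jaw": 1},
  {"dx": -0.83, "dy": -0.38, "dz": 0, "wx": 0, "wy": 0, "wz": 0.34, "jaw": 1},
])

```text
time: 2.6
tool_pos: [0.5749, 0.0641, 0.2726]
tcp_rot: [-1.755, -2.605, 0.001]
wrist_force: [-0.1, 0.1, 0.0]
width: 1.002
```

```bash
cat >> h.py <<'E'
def goto(x,y,z,th,n):
    s=bot.read_state();p=np.array(s['tool_pos']);M=R.from_rotvec(s['tcp_rot']).as_matrix();t0=np.arctan2(M[1,1],M[0,1])
    print(p.round(4),t0.round(4),s['time'],np.round(s['wrist_force'],1),np.round(s['torque'],2),s['width'])
    g=np.array([x,y,z,th]);a=np.r_[p,t0]
    rows(lambda t:a+(g-a)*t,n)
E
python3 - <<'E'
from h import *
goto(.4698,-.252,.262,-.07,12)
E
```

```text
[0.5749 0.0641 0.2726] 0.3854 2.6 [-0.1  0.1  0. ] [0.01 0.01 0.  ] 1.002011366403512
1 {'dx': -0.7, 'dy': -0.6, 'dz': 0.03, 'wx': -0.01, 'wy': -0.0, 'wz': 0.36}
2 {'dx': -0.73, 'dy': -0.57, 'dz': 0.03, 'wx': 0.0, 'wy': -0.0, 'wz': 0.36}
3 {'dx': -0.75, 'dy': -0.55, 'dz': 0.03, 'wx': 0.0, 'wy': -0.0, 'wz': 0.37}
4 {'dx': -0.77, 'dy': -0.52, 'dz': 0.03, 'wx': 0.0, 'wy': -0.0, 'wz': 0.36}
5 {'dx': -0.78, 'dy': -0.48, 'dz': 0.03, 'wx': 0.0, 'wy': -0.0, 'wz': 0.36}
6 {'dx': -0.81, 'dy': -0.46, 'dz': 0.03, 'wx': 0.0, 'wy': -0.0, 'wz': 0.36}
7 {'dx': -0.82, 'dy': -0.43, 'dz': 0.03, 'wx': 0.0, 'wy': -0.0, 'wz': 0.37}
8 {'dx': -0.84, 'dy': -0.39, 'dz': 0.03, 'wx': 0.0, 'wy': -0.0, 'wz': 0.36}
9 {'dx': -0.85, 'dy': -0.37, 'dz': 0.02, 'wx': 0.0, 'wy': -0.0, 'wz': 0.36}
10 {'dx': -0.86, 'dy': -0.33, 'dz': 0.03, 'wx': -0.0, 'wy': -0.0, 'wz': 0.36}
11 {'dx': -0.88, 'dy': -0.29, 'dz': 0.03, 'wx': -0.0, 'wy': -0.0, 'wz': 0.37}
12 {'dx': -0.88, 'dy': -0.27, 'dz': 0.03, 'wx': -0.0, 'wy': -0.0, 'wz': 0.36}
end [ 0.4697 -0.2519  0.2621]
```

Emit:
apply_moves([
  {"dx": -0.7, "dy": -0.6, "dz": 0.03, "wx": 0, "wy": 0, "wz": 0.36, "jaw": 1},
  {"dx": -0.73, "dy": -0.57, "dz": 0.03, "wx": 0, "wy": 0, "wz": 0.36, "jaw": 1},
  {"dx": -0.75, "dy": -0.55, "dz": 0.03, "wx": 0, "wy": 0, "wz": 0.36, "jaw": 1},
  {"dx": -0.77, "dy": -0.52, "dz": 0.03, "wx": 0, "wy": 0, "wz": 0.36, "jaw": 1},
  {"dx": -0.78, "dy": -0.48, "dz": 0.03, "wx": 0, "wy": 0, "wz": 0.36, "jaw": 1},
])

```text
time: 3.1
tool_pos: [0.5309, -0.0674, 0.2682]
tcp_rot: [-1.992, -2.428, 0.001]
wrist_force: [0.7, 0.2, -0.5]
width: 1.002
```

Emit:
apply_moves([
  {"dx": -0.81, "dy": -0.46, "dz": 0.03, "wx": 0, "wy": 0, "wz": 0.36, "jaw": 1},
  {"dx": -0.82, "dy": -0.43, "dz": 0.03, "wx": 0, "wy": 0, "wz": 0.36, "jaw": 1},
  {"dx": -0.84, "dy": -0.39, "dz": 0.03, "wx": 0, "wy": 0, "wz": 0.36, "jaw": 1},
  {"dx": -0.85, "dy": -0.37, "dz": 0.02, "wx": 0, "wy": 0, "wz": 0.36, "jaw": 1},
  {"dx": -0.86, "dy": -0.33, "dz": 0.03, "wx": 0, "wy": 0, "wz": 0.36, "jaw": 1},
])

```text
time: 3.6
tool_pos: [0.4873, -0.1992, 0.2641]
tcp_rot: [-2.212, -2.23, 0.0]
wrist_force: [0.4, 0.1, -0.3]
width: 0.999
```

Emit:
apply_moves([
  {"dx": -0.8, "dy": -0.29, "dz": 0.03, "wx": 0, "wy": 0, "wz": 0.36, "jaw": 1},
  {"dx": -0.6, "dy": -0.25, "dz": 0.03, "wx": 0, "wy": 0, "wz": 0.36, "jaw": 1},
  {"dx": 0, "dy": 0, "dz": 0, "wx": 0, "wy": 0, "wz": 0, "jaw": 1},
])

```text
time: 3.9
tool_pos: [0.4705, -0.2419, 0.2621]
tcp_rot: [-2.296, -2.143, 0.002]
wrist_force: [-0.2, 0.3, 0.6]
width: 0.999
```

Run:
```python
from h import *
for n in('top','side'):snap(n,n+'1')
goto(.4698,-.252,.164,-.07,5)
a,b=[cv2.imread(f'pics/{n}1.png') for n in('top','side')]
cv2.imwrite('pics/c1.png',np.hstack([cv2.resize(a[120:260,300:420],(400,466),interpolation=2),cv2.resize(b[80:220,230:350],(400,466),interpolation=2)]))
```

```text
[ 0.4714 -0.24    0.2623] -0.0661 4.0 [ 0.4 -0.7  0.1] [ 0.01 -0.02  0.01] 1.0001738051758833
1 {'dx': -0.08, 'dy': -0.0, 'dz': 0.66, 'wx': -0.01, 'wy': -0.01, 'wz': 0.01}
2 {'dx': -0.08, 'dy': -0.01, 'dz': 0.65, 'wx': 0.0, 'wy': 0.0, 'wz': 0.0}
3 {'dx': -0.08, 'dy': -0.01, 'dz': 0.66, 'wx': 0.0, 'wy': 0.0, 'wz': 0.01}
4 {'dx': -0.08, 'dy': -0.0, 'dz': 0.65, 'wx': 0.0, 'wy': 0.0, 'wz': 0.01}
5 {'dx': -0.08, 'dy': -0.01, 'dz': 0.66, 'wx': 0.0, 'wy': 0.0, 'wz': 0.01}
end [ 0.4697 -0.2519  0.1639]
```

View pics/c1.png

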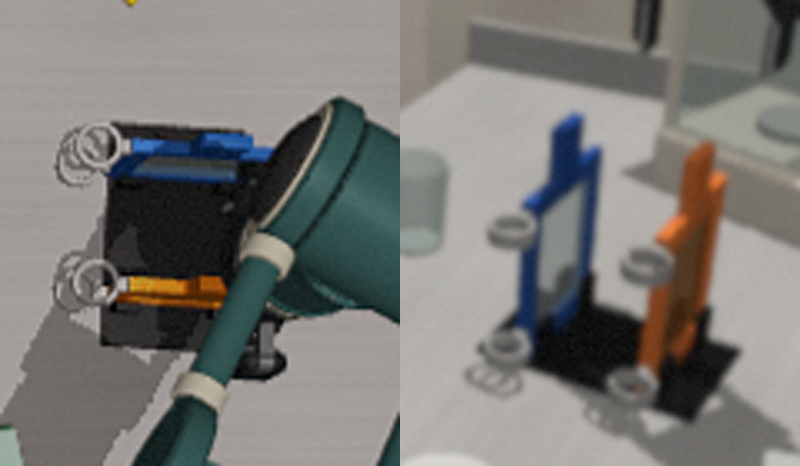

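Emit:
apply_moves([
  {"dx": -0.2, "dy": -0.05, "dz": 0.5, "wx": 0, "wy": 0, "wz": 0.04, "jaw": 1},
  {"dx": -0.2, "dy": -0.02, "dz": 0.65, "wx": 0, "wy": 0, "wz": 0, "jaw": 1},
  {"dx": 0, "dy": 0, "dz": 0.65, "wx": 0, "wy": 0, "wz": 0, "jaw": 1},
  {"dx": 0, "dy": 0, "dz": 0.65, "wx": 0, "wy": 0, "wz": 0, "jaw": 1},
  {"dx": 0, "dy": 0, "dz": 0.6, "wx": 0, "wy": 0, "wz": 0, "jaw": 1},
])

```text
time: 4.5
tool_pos: [0.4684, -0.251, 0.169]
tcp_rot: [-2.295, -2.143, 0.001]
wrist_force: [1.2, -0.6, 0.2]
width: 1.0
```

Emit:
apply_moves([
  {"dx": 0, "dy": 0, "dz": 0.1, "wx": 0, "wy": 0, "wz": 0, "jaw": 1},
  {"dx": 0, "dy": 0, "dz": 0, "wx": 0, "wy": 0, "wz": 0, "jaw": 1},
])

```text
time: 4.7
tool_pos: [0.4682, -0.2511, 0.1669]
tcp_rot: [-2.295, -2.142, 0.001]
wrist_force: [0.9, 0.4, 0.5]
width: 1.002
```

Run:
```python
from h import *
snap('side','side2')
goto(.469,-.252,.164,-.07,1)
b=cv2.imread('pics/side2.png')
cv2.imwrite('pics/c2.png',cv2.resize(b[80:220,230:350],(600,600),interpolation=2))
```

```text
[ 0.4689 -0.2516  0.1681] -0.0688 4.75 [ 1.  -0.   0.1] [-0.03  0.02  0.04] 1.0037282020687885
1 {'dx': -0.01, 'dy': 0.0, 'dz': 0.14, 'wx': -0.0, 'wy': -0.0, 'wz': 0.01}
end [ 0.4689 -0.2519  0.1639]
```

View pics/c2.png

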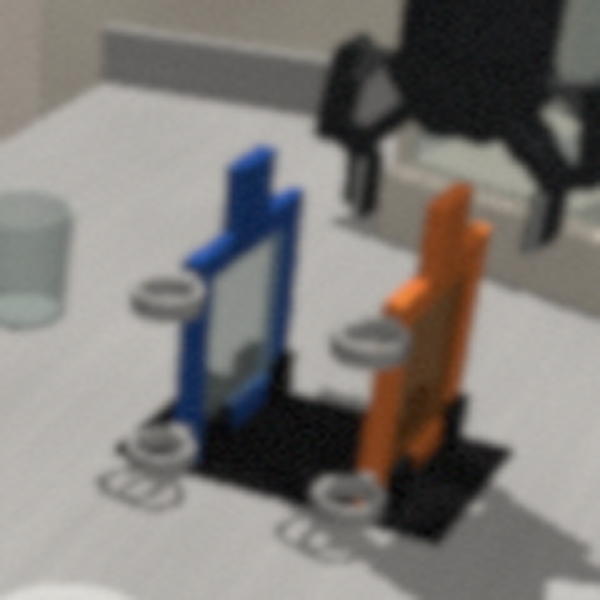

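Emit:
apply_moves([
  {"dx": 0, "dy": 0, "dz": 0.1, "wx": 0, "wy": 0, "wz": 0, "jaw": 0},
  {"dx": 0, "dy": 0, "dz": 0, "wx": 0, "wy": 0, "wz": 0, "jaw": 0},
  {"dx": 0, "dy": 0, "dz": 0, "wx": 0, "wy": 0, "wz": 0, "jaw": 0},
  {"dx": 0, "dy": 0, "dz": 0, "wx": 0, "wy": 0, "wz": 0, "jaw": 0},
  {"dx": 0, "dy": 0, "dz": 0, "wx": 0, "wy": 0, "wz": 0, "jaw": 0},
], newtons=60)

```text
time: 5.25
tool_pos: [0.469, -0.2522, 0.1656]
tcp_rot: [2.297, 2.142, 0.0]
wrist_force: [1.2, 0.4, 0.6]
width: 0.141
```

Emit:
apply_moves([
  {"dx": 0, "dy": 0, "dz": 0, "wx": 0, "wy": 0, "wz": 0, "jaw": 0},
  {"dx": 0, "dy": 0, "dz": 0, "wx": 0, "wy": 0, "wz": 0, "jaw": 0},
  {"dx": 0, "dy": 0, "dz": 0, "wx": 0, "wy": 0, "wz": 0, "jaw": 0},
  {"dx": 0, "dy": 0, "dz": 0, "wx": 0, "wy": 0, "wz": 0, "jaw": 0},
])

```text
time: 5.65
tool_pos: [0.4691, -0.2523, 0.1657]
tcp_rot: [2.297, 2.142, 0.0]
wrist_force: [-0.0, 0.2, 2.3]
width: 0.126
```

Emit:
apply_moves([
  {"dx": 0, "dy": 0, "dz": -0.3, "wx": 0, "wy": 0, "wz": 0, "jaw": 0},
  {"dx": 0, "dy": 0, "dz": -0.5, "wx": 0, "wy": 0, "wz": 0, "jaw": 0},
  {"dx": 0, "dy": 0, "dz": -0.5, "wx": 0, "wy": 0, "wz": 0, "jaw": 0},
  {"dx": 0, "dy": 0, "dz": -0.5, "wx": 0, "wy": 0, "wz": 0, "jaw": 0},
  {"dx": 0, "dy": 0, "dz": -0.5, "wx": 0, "wy": 0, "wz": 0, "jaw": 0},
])

```text
time: 6.15
tool_pos: [0.4689, -0.2521, 0.2362]
tcp_rot: [2.297, 2.142, 0.0]
wrist_force: [-0.3, 0.4, -3.0]
width: 0.135
```

Emit:
apply_moves([
  {"dx": 0, "dy": 0, "dz": -0.3, "wx": 0, "wy": 0, "wz": 0, "jaw": 0},
  {"dx": 0, "dy": 0, "dz": 0, "wx": 0, "wy": 0, "wz": 0, "jaw": 0},
  {"dx": 0, "dy": 0, "dz": 0, "wx": 0, "wy": 0, "wz": 0, "jaw": 0},
])

```text
time: 6.45
tool_pos: [0.4687, -0.252, 0.2433]
tcp_rot: [2.297, 2.143, 0.0]
wrist_force: [0.8, 0.0, -3.1]
width: 0.131
```

Run:
```python
from h import *
snap('side','side3');snap('top','top3')
goto(.49,.08,.245,-.035,12)
a=cv2.imread('pics/top3.png')
b=cv2.imread('pics/side3.png')
cv2.imwrite('pics/c3.png',np.hstack([cv2.resize(a[140:240,300:400],(400,400),interpolation=2),cv2.resize(b[60:220,230:390],(400,400),interpolation=2)]))
```

```text
[ 0.4682 -0.2517  0.2423] -0.0697 6.55 [-0.4  0.5 -3.7] [ 0.01  0.03 -0.04] 0.13648037657614706
1 {'dx': 0.92, 'dy': -0.0, 'dz': -0.01, 'wx': -0.02, 'wy': -0.01, 'wz': -0.03}
2 {'dx': 0.93, 'dy': -0.0, 'dz': -0.0, 'wx': 0.0, 'wy': 0.0, 'wz': -0.03}
3 {'dx': 0.92, 'dy': -0.0, 'dz': -0.01, 'wx': 0.0, 'wy': 0.0, 'wz': -0.02}
4 {'dx': 0.92, 'dy': 0.0, 'dz': -0.01, 'wx': 0.0, 'wy': 0.0, 'wz': -0.03}
5 {'dx': 0.93, 'dy': 0.01, 'dz': -0.01, 'wx': 0.0, 'wy': 0.0, 'wz': -0.03}
6 {'dx': 0.92, 'dy': 0.01, 'dz': -0.01, 'wx': 0.0, 'wy': 0.0, 'wz': -0.03}
7 {'dx': 0.92, 'dy': 0.01, 'dz': -0.0, 'wx': 0.0, 'wy': 0.0, 'wz': -0.02}
8 {'dx': 0.93, 'dy': 0.02, 'dz': -0.01, 'wx': 0.0, 'wy': 0.0, 'wz': -0.03}
9 {'dx': 0.92, 'dy': 0.01, 'dz': -0.01, 'wx': 0.0, 'wy': 0.0, 'wz': -0.03}
10 {'dx': 0.92, 'dy': 0.02, 'dz': -0.01, 'wx': 0.0, 'wy': 0.0, 'wz': -0.03}
11 {'dx': 0.93, 'dy': 0.03, 'dz': -0.0, 'wx': 0.0, 'wy': 0.0, 'wz': -0.02}
12 {'dx': 0.92, 'dy': 0.02, 'dz': -0.01, 'wx': 0.0, 'wy': 0.0, 'wz': -0.03}
end [0.4899 0.08   0.2449]
```

View pics/c3.png

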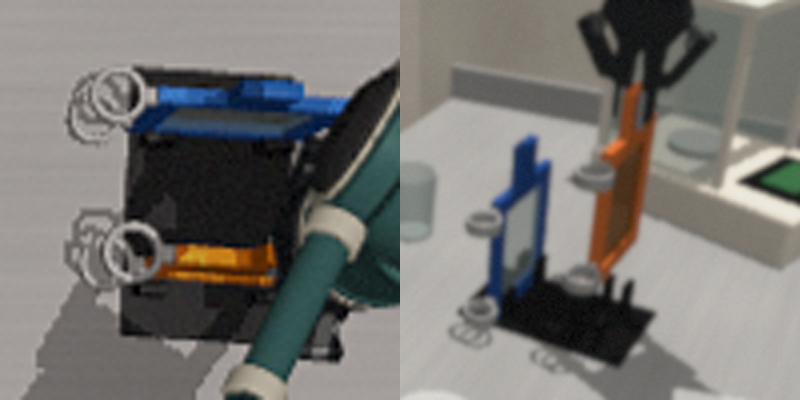

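Emit:
apply_moves([
  {"dx": 0.4, "dy": 0, "dz": 0, "wx": 0, "wy": 0, "wz": 0, "jaw": 0},
  {"dx": 0.7, "dy": 0, "dz": 0, "wx": 0, "wy": 0, "wz": -0.03, "jaw": 0},
  {"dx": 0.92, "dy": 0, "dz": 0, "wx": 0, "wy": 0, "wz": -0.03, "jaw": 0},
  {"dx": 0.92, "dy": 0, "dz": 0, "wx": 0, "wy": 0, "wz": -0.03, "jaw": 0},
  {"dx": 0.92, "dy": 0, "dz": 0, "wx": 0, "wy": 0, "wz": -0.03, "jaw": 0},
])

```text
time: 7.05
tool_pos: [0.4758, -0.1346, 0.2425]
tcp_rot: [-2.283, -2.156, 0.0]
wrist_force: [0.4, -0.1, -2.1]
width: 0.133
```

Emit:
apply_moves([
  {"dx": 0.92, "dy": 0.01, "dz": 0, "wx": 0, "wy": 0, "wz": -0.03, "jaw": 0},
  {"dx": 0.92, "dy": 0.02, "dz": 0, "wx": 0, "wy": 0, "wz": -0.03, "jaw": 0},
  {"dx": 0.92, "dy": 0.02, "dz": 0, "wx": 0, "wy": 0, "wz": -0.03, "jaw": 0},
  {"dx": 0.92, "dy": 0.02, "dz": 0, "wx": 0, "wy": 0, "wz": -0.03, "jaw": 0},
  {"dx": 0.92, "dy": 0.02, "dz": 0, "wx": 0, "wy": 0, "wz": -0.03, "jaw": 0},
])

```text
time: 7.55
tool_pos: [0.4852, 0.0031, 0.2426]
tcp_rot: [-2.266, -2.174, 0.001]
wrist_force: [0.5, 0.4, -1.9]
width: 0.133
```

Emit:
apply_moves([
  {"dx": 0.92, "dy": 0.03, "dz": 0, "wx": 0, "wy": 0, "wz": -0.03, "jaw": 0},
  {"dx": 0.8, "dy": 0.03, "dz": 0, "wx": 0, "wy": 0, "wz": -0.03, "jaw": 0},
  {"dx": 0.4, "dy": 0.02, "dz": 0, "wx": 0, "wy": 0, "wz": 0, "jaw": 0},
  {"dx": 0, "dy": 0, "dz": 0, "wx": 0, "wy": 0, "wz": 0, "jaw": 0},
  {"dx": 0, "dy": 0, "dz": 0, "wx": 0, "wy": 0, "wz": 0, "jaw": 0},
])

```text
time: 8.05
tool_pos: [0.4906, 0.0644, 0.2429]
tcp_rot: [2.259, 2.183, -0.002]
wrist_force: [0.3, 0.2, -2.2]
width: 0.135
```

Run:
```python
from h import *
snap('side','side4');snap('top','top4')
goto(.505,.202,.245,-.035,6)
a=cv2.imread('pics/top4.png')
b=cv2.imread('pics/side4.png')
cv2.imwrite('pics/c4a.png',cv2.resize(a[150:240,130:250],None,fx=6,fy=6,interpolation=2))
cv2.imwrite('pics/c4b.png',cv2.resize(b[160:384,100:356],None,fx=2.6,fy=2.6,interpolation=2))
```

```text
[0.4908 0.0638 0.2431] -0.036 8.15 [-0.4 -0.1 -1.8] [-0.07 -0.02  0.04] 0.13242318218407498
1 {'dx': 0.77, 'dy': 0.05, 'dz': -0.01, 'wx': -0.0, 'wy': 0.01, 'wz': -0.0}
2 {'dx': 0.77, 'dy': 0.05, 'dz': -0.01, 'wx': -0.0, 'wy': -0.0, 'wz': -0.0}
3 {'dx': 0.77, 'dy': 0.05, 'dz': -0.01, 'wx': -0.0, 'wy': -0.0, 'wz': -0.0}
4 {'dx': 0.77, 'dy': 0.06, 'dz': -0.01, 'wx': -0.0, 'wy': -0.0, 'wz': -0.01}
5 {'dx': 0.77, 'dy': 0.05, 'dz': -0.01, 'wx': -0.0, 'wy': -0.0, 'wz': 0.0}
6 {'dx': 0.77, 'dy': 0.05, 'dz': -0.01, 'wx': -0.0, 'wy': -0.0, 'wz': 0.0}
end [0.505  0.202  0.2449]
```

View pics/c4a.png

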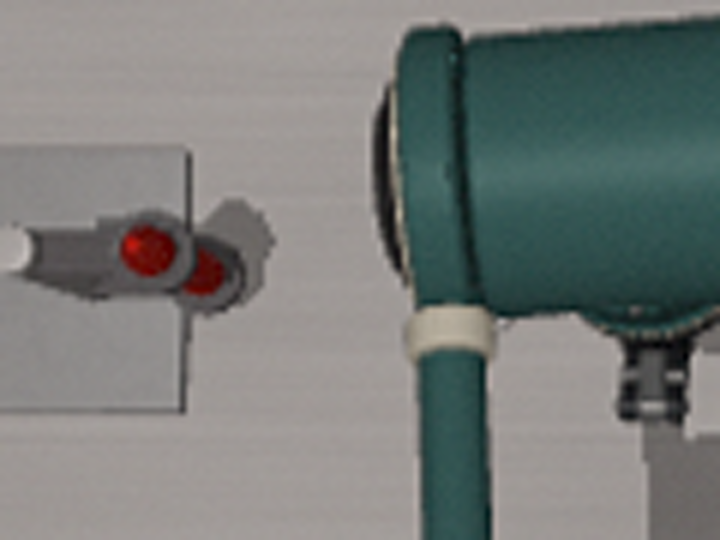

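View pics/c4b.png

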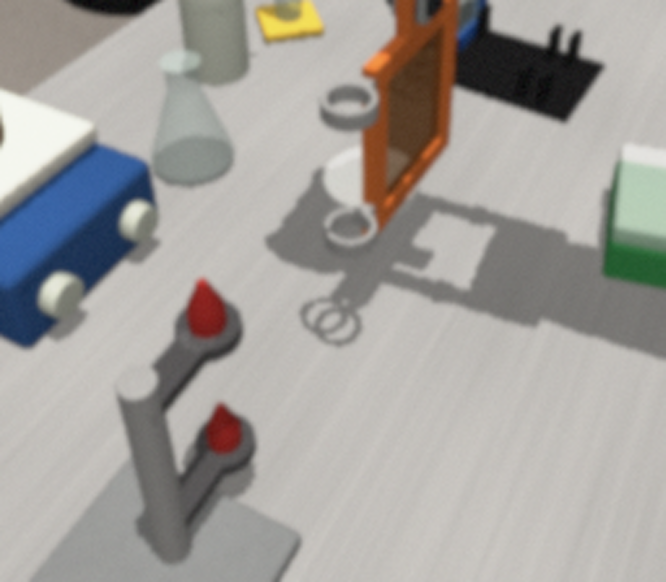

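Run:
```python
from h import *
b=cv2.imread('pics/side4.png')
cv2.imwrite('pics/c5.png',np.hstack([cv2.resize(b[180:220,210:260],(400,320),interpolation=2),cv2.resize(b[230:270,210:260],(400,320),interpolation=2)]))
d=load('side4');Rm=R.from_rotvec(d['rotation'])
def proj(p):
    q=Rm.inv().apply(np.array(p)-d['eye']);return q[0]/q[2]*d['fx']+d['cx'],q[1]/q[2]*d['fy']+d['cy']
e=np.array([.4906+.09*.036,.0641+.09,0])
fr=[(210,180),(210,230)]
for i,zt in enumerate((.2295,.1195)):
  for r in(.019,.014):
    P=[proj(e+[r*np.cos(a),r*np.sin(a),zt]) for a in np.linspace(0,6.283,60)]
    P=(np.array(P)+.5-fr[i])*8; print(zt,r,'crop bbox',P.min(0).round(),P.max(0).round(),'ctr',P.mean(0).round())
```

```text
0.2295 0.019 crop bbox [99. 83.] [285. 192.] ctr [191. 137.]
0.2295 0.014 crop bbox [123.  97.] [261. 177.] ctr [191. 136.]
0.1195 0.019 crop bbox [112.  74.] [280. 191.] ctr [195. 131.]
0.1195 0.014 crop bbox [135.  88.] [258. 175.] ctr [196. 131.]
```

View pics/c5.png

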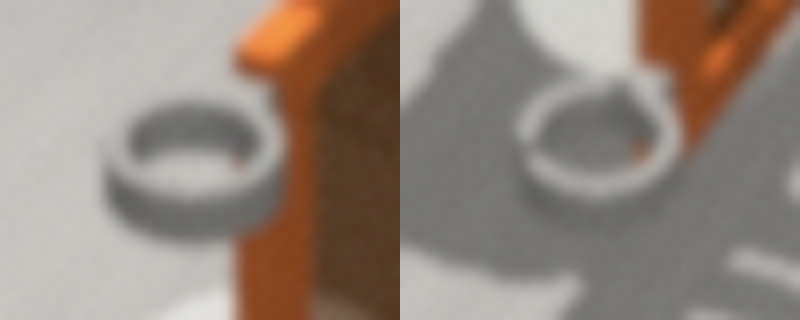

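Run:
```python
from h import *
d=load('side4')
for (x,y,oy,z) in((195,142,180,.2295),(200,132,230,.1195)):
    print(ray(d,210+x/8-.5,oy+y/8-.5,z).round(4))
print(bot.read_state()['tool_pos'])
```

```text
[0.4924 0.1556 0.2295]
[0.4929 0.1541 0.1195]
[0.49077828 0.06378563 0.24309424]
```

Emit:
apply_moves([
  {"dx": 0.5, "dy": 0.1, "dz": 0, "wx": 0, "wy": 0, "wz": 0, "jaw": 0},
  {"dx": 0.75, "dy": 0.1, "dz": 0, "wx": 0, "wy": 0, "wz": 0, "jaw": 0},
  {"dx": 0.75, "dy": 0.1, "dz": 0, "wx": 0, "wy": 0, "wz": 0, "jaw": 0},
  {"dx": 0.75, "dy": 0.04, "dz": 0, "wx": 0, "wy": 0, "wz": 0, "jaw": 0},
  {"dx": 0.7, "dy": 0, "dz": 0, "wx": 0, "wy": 0, "wz": 0, "jaw": 0},
])

```text
time: 8.65
tool_pos: [0.5052, 0.1686, 0.2433]
tcp_rot: [-2.261, -2.18, -0.001]
wrist_force: [0.3, 0.1, -2.3]
width: 0.133
```

Emit:
apply_moves([
  {"dx": 0.6, "dy": 0, "dz": 0, "wx": 0, "wy": 0, "wz": 0, "jaw": 0},
  {"dx": 0.4, "dy": 0, "dz": 0, "wx": 0, "wy": 0, "wz": 0, "jaw": 0},
  {"dx": 0.15, "dy": 0, "dz": 0, "wx": 0, "wy": 0, "wz": 0, "jaw": 0},
  {"dx": 0, "dy": 0, "dz": 0, "wx": 0, "wy": 0, "wz": 0, "jaw": 0},
  {"dx": 0, "dy": 0, "dz": 0, "wx": 0, "wy": 0, "wz": 0, "jaw": 0},
])

```text
time: 9.15
tool_pos: [0.506, 0.2016, 0.2432]
tcp_rot: [2.26, 2.181, -0.001]
wrist_force: [0.1, 0.1, -2.8]
width: 0.134
```

Run:
```python
from h import *
snap('side','side5');snap('top','top5')
goto(.5058,.202,.243,-.036,1)
b=cv2.imread('pics/side5.png');a=cv2.imread('pics/top5.png')
cv2.imwrite('pics/c6.png',cv2.resize(b[220:364,120:260],None,fx=4,fy=4,interpolation=2))
cv2.imwrite('pics/c6a.png',cv2.resize(a[150:240,120:240],None,fx=6,fy=6,interpolation=2))
```

```text
[0.506  0.2015 0.2433] -0.036 9.25 [-0.8 -0.2 -2.8] [-0.04  0.03  0.02] 0.13501204138300238
1 {'dx': 0.02, 'dy': -0.01, 'dz': 0.01, 'wx': -0.0, 'wy': 0.0, 'wz': -0.0}
end [0.5057 0.2021 0.243 ]
```

View pics/c6.png

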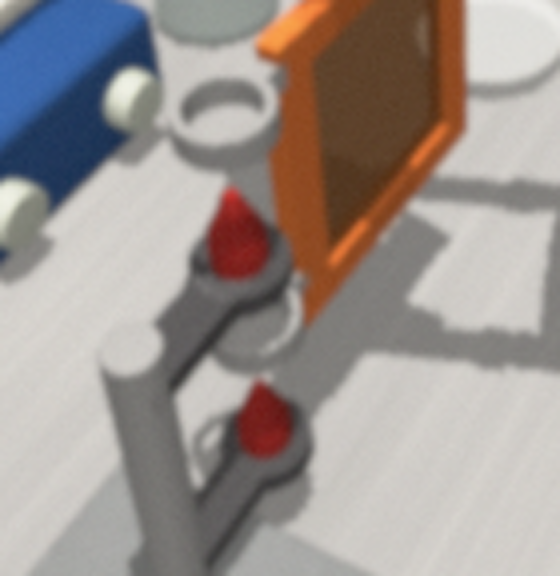

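View pics/c6a.png

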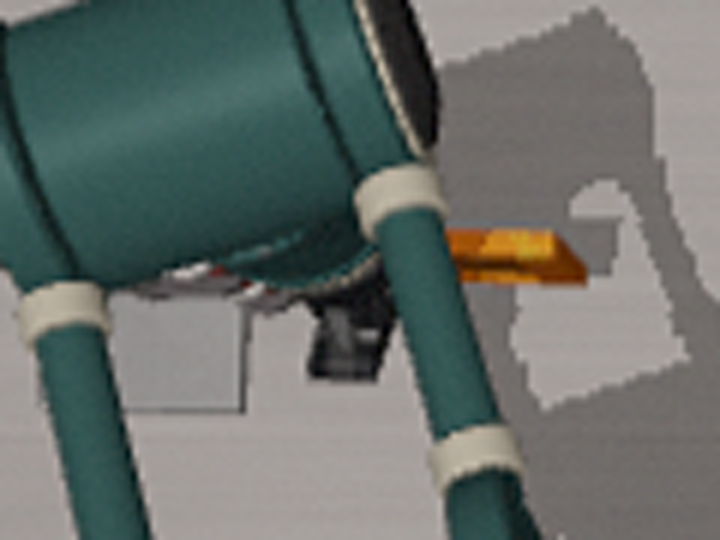

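Run:
```python
from h import *
d=load('side5')
b=cv2.imread('pics/side5.png')
cv2.imwrite('pics/c7.png',np.hstack([cv2.resize(b[230:280,150:200],(400,400),interpolation=2),cv2.resize(b[262:312,165:215],(400,400),interpolation=2)]))
print(ray(d,120+224/4-.5,220+110/4-.5,.2297).round(4))
print('tip',ray(d,120+232/4-.5,220+186/4-.5,.189).round(4),ray(d,120+260/4-.5,220+378/4-.5,.079).round(4))
Rm=R.from_rotvec(d['rotation'])
def proj(p):
    q=Rm.inv().apply(np.array(p)-d['eye']);return np.array([q[0]/q[2]*d['fx']+d['cx'],q[1]/q[2]*d['fy']+d['cy']])
for c in((.5085,.293),(.508,.2915)):
  for z in (.2297,.189):
    P=np.array([proj([c[0]+r*np.cos(a),c[1]+r*np.sin(a),z]) for a in np.linspace(0,6.283,60) for r in[.014 if z>.2 else 0]])
    P=(P+.5-(150,230))*8;print(c,z,P.min(0).round(),P.max(0).round())
```

```text
[0.5065 0.2934 0.2297]
tip [0.51  0.291 0.189] [0.5098 0.2912 0.079 ]
(0.5085, 0.293) 0.2297 [115.  78.] [284. 194.]
(0.5085, 0.293) 0.189 [224. 302.] [224. 302.]
(0.508, 0.2915) 0.2297 [123.  74.] [291. 189.]
(0.508, 0.2915) 0.189 [231. 298.] [231. 298.]
```

View pics/c7.png

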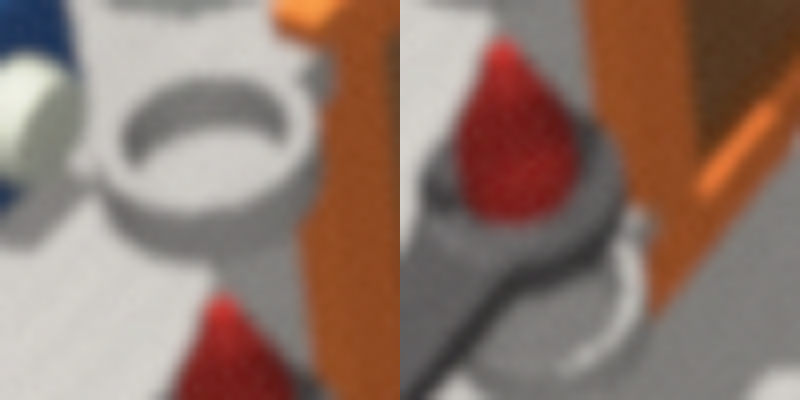

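Emit:
apply_moves([
  {"dx": 0.03, "dy": 0, "dz": 0.3, "wx": 0, "wy": 0, "wz": 0, "jaw": 0},
  {"dx": 0, "dy": 0, "dz": 0.4, "wx": 0, "wy": 0, "wz": 0, "jaw": 0},
  {"dx": 0, "dy": 0, "dz": 0.3, "wx": 0, "wy": 0, "wz": 0, "jaw": 0},
  {"dx": 0, "dy": 0, "dz": 0.2, "wx": 0, "wy": 0, "wz": 0, "jaw": 0},
  {"dx": 0, "dy": 0, "dz": 0, "wx": 0, "wy": 0, "wz": 0, "jaw": 0},
])

```text
time: 9.75
tool_pos: [0.5049, 0.2027, 0.2053]
tcp_rot: [-2.259, -2.181, 0.005]
wrist_force: [-0.3, 0.3, -1.6]
width: 0.133
```

Run:
```python
from h import *
d=snap('side','side6')
goto(.506,.2025,.182,-.036,3)
b=cv2.imread('pics/side6.png')
cv2.imwrite('pics/c8.png',np.hstack([cv2.resize(b[240:290,150:200],(400,400),interpolation=2),cv2.resize(b[290:340,155:205],(400,400),interpolation=2)]))
```

```text
[0.5055 0.2029 0.2063] -0.0352 9.8 [ 0.5 -0.3 -2.4] [-0.03 -0.05 -0.01] 0.1353977222567715
1 {'dx': -0.0, 'dy': 0.01, 'dz': 0.27, 'wx': -0.02, 'wy': 0.01, 'wz': 0.0}
2 {'dx': -0.01, 'dy': 0.0, 'dz': 0.27, 'wx': 0.0, 'wy': -0.0, 'wz': 0.01}
3 {'dx': -0.0, 'dy': 0.01, 'dz': 0.27, 'wx': 0.0, 'wy': -0.0, 'wz': -0.0}
end [0.506  0.2026 0.182 ]
```

View pics/c8.png

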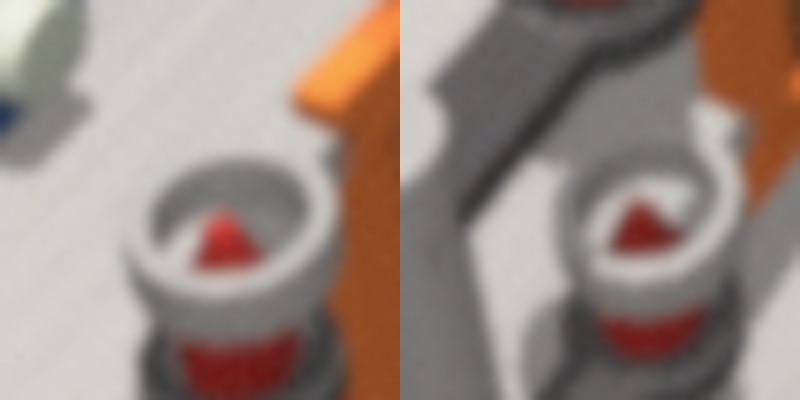

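Emit:
apply_moves([
  {"dx": 0.04, "dy": 0, "dz": 0.15, "wx": 0, "wy": 0, "wz": 0, "jaw": 0},
  {"dx": 0, "dy": 0, "dz": 0.15, "wx": 0, "wy": 0, "wz": 0, "jaw": 0},
  {"dx": 0, "dy": 0, "dz": 0.1, "wx": 0, "wy": 0, "wz": 0, "jaw": 0},
  {"dx": 0, "dy": 0, "dz": 0.1, "wx": 0, "wy": 0, "wz": 0, "jaw": 0},
  {"dx": 0, "dy": 0, "dz": 0.05, "wx": 0, "wy": 0, "wz": 0, "jaw": 0},
])

```text
time: 10.3
tool_pos: [0.5059, 0.2043, 0.1904]
tcp_rot: [-2.26, -2.182, 0.001]
wrist_force: [-0.7, -0.3, -2.0]
width: 0.131
```

Emit:
apply_moves([
  {"dx": 0, "dy": 0, "dz": 0.08, "wx": 0, "wy": 0, "wz": 0, "jaw": 0},
  {"dx": 0, "dy": 0, "dz": 0.08, "wx": 0, "wy": 0, "wz": 0, "jaw": 0},
  {"dx": 0, "dy": 0, "dz": 0.06, "wx": 0, "wy": 0, "wz": 0, "jaw": 0},
  {"dx": 0, "dy": 0, "dz": 0, "wx": 0, "wy": 0, "wz": 0, "jaw": 0},
])

```text
time: 10.7
tool_pos: [0.5058, 0.2042, 0.1838]
tcp_rot: [-2.26, -2.182, 0.001]
wrist_force: [-0.5, -0.3, -2.2]
width: 0.135
```

Run:
```python
from h import *
d=snap('side','side7')
goto(.506,.204,.182,-.036,1)
b=cv2.imread('pics/side7.png')
cv2.imwrite('pics/c9.png',np.hstack([cv2.resize(b[250:300,150:200],(400,400),interpolation=2),cv2.resize(b[290:340,155:205],(400,400),interpolation=2)]))
```

```text
[0.5059 0.2043 0.184 ] -0.0352 10.75 [-0.1  0.1 -2.5] [ 0.04 -0.   -0.05] 0.13004193632710673
1 {'dx': -0.01, 'dy': 0.0, 'dz': 0.07, 'wx': -0.0, 'wy': 0.0, 'wz': 0.01}
end [0.5059 0.204  0.1819]
```

View pics/c9.png

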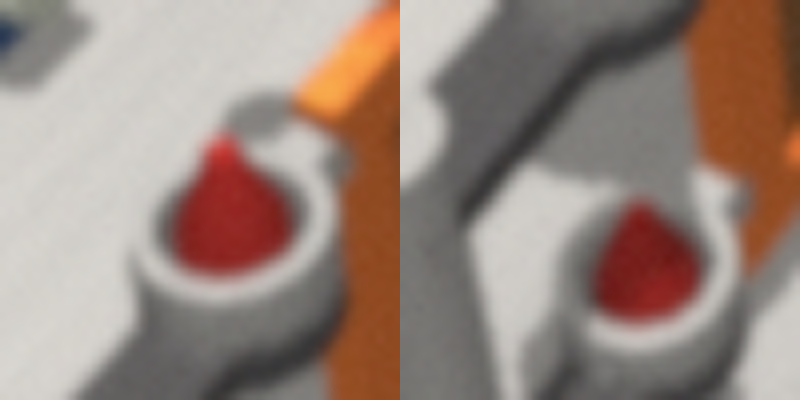

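Emit:
apply_moves([
  {"dx": 0, "dy": 0, "dz": 0.04, "wx": 0, "wy": 0, "wz": 0, "jaw": 0},
  {"dx": 0, "dy": 0, "dz": 0.03, "wx": 0, "wy": 0, "wz": 0, "jaw": 0},
  {"dx": 0, "dy": 0, "dz": 0, "wx": 0, "wy": 0, "wz": 0, "jaw": 0},
])

```text
time: 11.05
tool_pos: [0.5063, 0.2044, 0.1826]
tcp_rot: [2.26, 2.182, 0.001]
wrist_force: [0.3, -0.6, 1.0]
width: 0.133
```

Contact with the seats is at the expected height (TCP z 0.1826). Releasing.

Emit:
apply_moves([
  {"dx": 0, "dy": 0, "dz": 0, "wx": 0, "wy": 0, "wz": 0, "jaw": 0.2},
  {"dx": 0, "dy": 0, "dz": 0, "wx": 0, "wy": 0, "wz": 0, "jaw": 0.3},
  {"dx": 0, "dy": 0, "dz": 0, "wx": 0, "wy": 0, "wz": 0, "jaw": 0.5},
  {"dx": 0, "dy": 0, "dz": 0, "wx": 0, "wy": 0, "wz": 0, "jaw": 0.7},
  {"dx": 0, "dy": 0, "dz": 0, "wx": 0, "wy": 0, "wz": 0, "jaw": 0.8},
], newtons=20)

```text
time: 11.55
tool_pos: [0.5061, 0.2043, 0.1821]
tcp_rot: [2.26, 2.182, 0.0]
wrist_force: [-0.0, -0.1, 0.6]
width: 0.793
```

Emit:
apply_moves([
  {"dx": 0, "dy": 0, "dz": 0, "wx": 0, "wy": 0, "wz": 0, "jaw": 0.8},
  {"dx": 0, "dy": 0, "dz": 0, "wx": 0, "wy": 0, "wz": 0, "jaw": 0.8},
  {"dx": 0, "dy": 0, "dz": -0.3, "wx": 0, "wy": 0, "wz": 0, "jaw": 0.8},
  {"dx": 0, "dy": 0, "dz": -0.5, "wx": 0, "wy": 0, "wz": 0, "jaw": 0.8},
  {"dx": 0, "dy": 0, "dz": -0.8, "wx": 0, "wy": 0, "wz": 0, "jaw": 0.8},
])

```text
time: 12.05
tool_pos: [0.5053, 0.2041, 0.2303]
tcp_rot: [-2.259, -2.181, 0.003]
wrist_force: [0.6, -0.8, 0.4]
width: 0.801
```

Emit:
apply_moves([
  {"dx": 0, "dy": 0, "dz": -0.8, "wx": 0, "wy": 0, "wz": 0, "jaw": 0.8},
  {"dx": 0, "dy": 0, "dz": -0.8, "wx": 0, "wy": 0, "wz": 0, "jaw": 0.8},
  {"dx": 0, "dy": 0, "dz": -0.5, "wx": 0, "wy": 0, "wz": 0, "jaw": 0.8},
  {"dx": 0, "dy": 0, "dz": 0, "wx": 0, "wy": 0, "wz": 0, "jaw": 0.8},
  {"dx": 0, "dy": 0, "dz": 0, "wx": 0, "wy": 0, "wz": 0, "jaw": 0.8},
])

```text
time: 12.55
tool_pos: [0.506, 0.2043, 0.2932]
tcp_rot: [2.26, 2.182, 0.001]
wrist_force: [-0.1, -0.8, -0.0]
width: 0.8
```

Run:
```python
from h import *
d=snap('side','side8')
goto(.506,.204,.282,-.036,1)
b=cv2.imread('pics/side8.png')
cv2.imwrite('pics/c10.png',np.hstack([cv2.resize(b[250:300,150:200],(400,400),interpolation=2),cv2.resize(b[290:340,155:205],(400,400),interpolation=2)]))
```

```text
[0.5055 0.2041 0.2921] -0.0351 12.6 [-1.1  0.6 -0.1] [-0.08 -0.01  0.02] 0.8005204410868971
1 {'dx': -0.0, 'dy': 0.02, 'dz': 0.34, 'wx': -0.01, 'wy': 0.01, 'wz': 0.01}
end [0.5061 0.2041 0.2819]
```

View pics/c10.png

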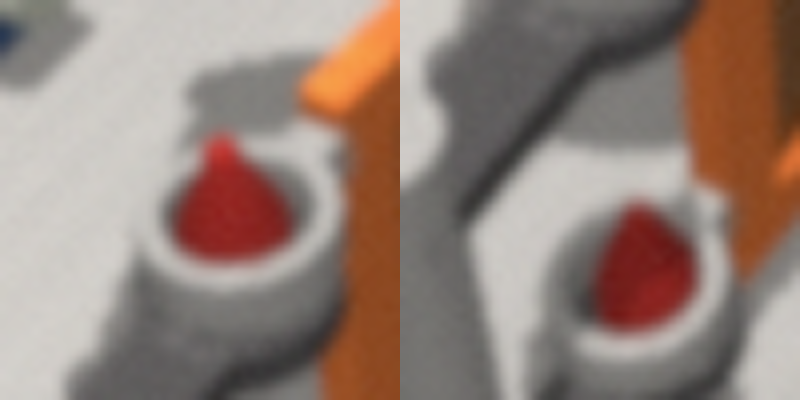

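View pics/side8.png

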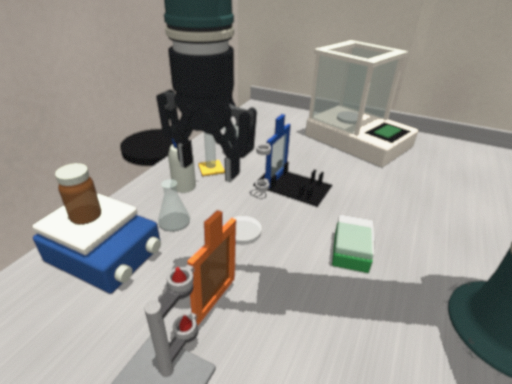

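Emit:
apply_moves([
  {"dx": -0.5, "dy": 0, "dz": -0.7, "wx": 0, "wy": 0, "wz": 0, "jaw": 0.8},
  {"dx": -1, "dy": 0, "dz": -0.4, "wx": 0, "wy": 0, "wz": 0, "jaw": 0.8},
  {"dx": -1, "dy": 0, "dz": 0, "wx": 0, "wy": 0, "wz": 0, "jaw": 0.8},
  {"dx": -1, "dy": 0, "dz": 0, "wx": 0, "wy": 0, "wz": 0, "jaw": 0.8},
  {"dx": -1, "dy": 0, "dz": 0, "wx": 0, "wy": 0, "wz": 0, "jaw": 0.8},
])

```text
time: 13.1
tool_pos: [0.5003, 0.0683, 0.3242]
tcp_rot: [-2.258, -2.181, 0.004]
wrist_force: [0.0, 0.4, 0.9]
width: 0.805
```

Emit:
apply_moves([
  {"dx": -1, "dy": -0.2, "dz": 0, "wx": 0, "wy": 0, "wz": 0, "jaw": 0.8},
  {"dx": -1, "dy": -0.2, "dz": 0, "wx": 0, "wy": 0, "wz": 0, "jaw": 0.8},
  {"dx": -1, "dy": -0.2, "dz": 0, "wx": 0, "wy": 0, "wz": 0, "jaw": 0.8},
  {"dx": -0.5, "dy": 0, "dz": 0, "wx": 0, "wy": 0, "wz": 0, "jaw": 0.8},
  {"dx": 0, "dy": 0, "dz": 0, "wx": 0, "wy": 0, "wz": 0, "jaw": 0.8},
])

```text
time: 13.6
tool_pos: [0.4786, -0.0365, 0.3242]
tcp_rot: [-2.262, -2.177, 0.004]
wrist_force: [0.4, 0.7, 0.3]
width: 0.798
```

Run:
```python
from h import *
b=snap('side','side9')['color'][:,:,::-1];d=snap('top','top9');a=d['color'][:,:,::-1]
P=pts(d);m=masks(d)
k=m['orange']&(P[...,1]>.05)&(P[...,1]<.3)
for lo,hi in((.205,.24),(.16,.19)):
    q=P[k&(P[...,2]>lo)&(P[...,2]<hi)];print(len(q),q.mean(0).round(4),q.min(0).round(3),q.max(0).round(3))
    if len(q)>5: print('z slope vs y',np.polyfit(q[:,1],q[:,2],1),'x',np.polyfit(q[:,1],q[:,0],1))
cv2.imwrite('pics/c11.png',np.hstack([cv2.resize(b[245:345,140:240],(390,390),interpolation=2),cv2.resize(a[150:230,130:210],(390,390),interpolation=2)]))
```

```text
71 [0.506  0.1985 0.216 ] [0.501 0.179 0.211] [0.512 0.217 0.221]
z slope vs y [0.05330985 0.20543862] x [0.03841708 0.49833236]
130 [0.5056 0.1995 0.1703] [0.5   0.136 0.161] [0.511 0.265 0.19 ]
z slope vs y [0.05019223 0.16029988] x [0.02434748 0.50070358]
```

View pics/c11.png

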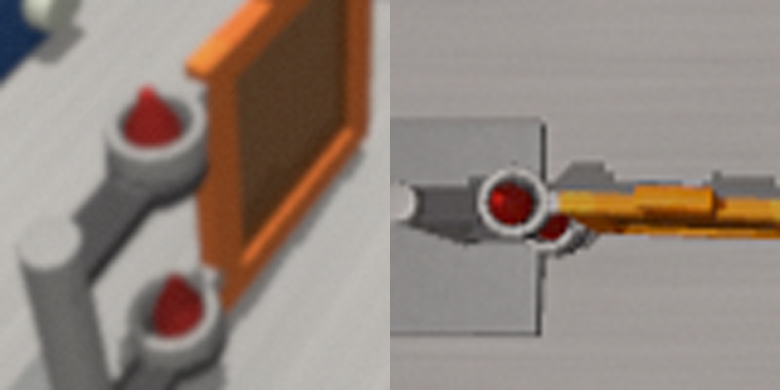

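```bash
python3 -c "
from workcell import job
print(job.finish_job())"
```

```text
the job is handed in; nothing more can be done
None
```

The amber screen is hanging on the hinge stand with both eyes down on the red pins. I released it, moved the gripper clear and handed the job in at about 13.7 s on the robot's clock.

- **Moves:** I lifted the screen straight up about 77 mm. I then brought it in level from the -y side, with the eyes about 60 mm above their final place, and lowered it until the wrist force showed it resting on the seats.
- **Seating:** Both camera views show the pins standing up through the eyes. The tab top measured 0.216 m. That is about 0.218 m after correcting for the camera's 2 mm low reading, and matches the height expected for a seated, slightly sagged screen. There was contact at the expected height (TCP z 0.1826 m).
- **Sag:** After release the screen leans about 3°, with its free edge lower. The play between the eyes and the pins accounts for that.
- **Blue screen:** The side view after release shows it still standing in the rack. I saw nothing knocked over.
- **Forces:** The wrist force readings stayed under about 4 N.
- **Disagreement:** The two cameras differed by about 1–2 mm on the pin position. I used a value between them, then shifted about 2 mm further along +y after looking at the eyes over the pins.

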